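Swap a measured canister for the white reference on an indexing spectrometer table

ROBOT

A 6-joint arm with a two-finger parallel gripper is mounted at the origin on the work surface. World frame = base frame: x ahead of the robot, y to its left, z up, the work surface at z = 0. Lengths are in m, angles in rad, forces in N, time in s.
With the tool pointing down it reaches from about 0.35 to 0.775 m from the base axis. Payload 7.3 kg.
Tool frame: the origin (TCP) lies on the mounting face of the last link; the fingertips stand 178 mm ahead of it and the grasp point (between the pads) lies 159 mm ahead of it (robot.tcp_to_tips is the distance from the TCP to the fingertips, in m); z points along the fingers, y is the direction in which the jaws open and shut (so a half turn about z gives the same grasp; the last joint's range is limited). The gripper opens to 92 mm and grips with 3 to 60 N. Pads are 19 mm wide; open, the fingers measure 130 mm over their backs; the gripper's body (75 mm by 190 mm) begins 47 mm behind the grasp point.
Start: joints at [-1.446, 0.342, 1.524, -0, 1.275, -0.146], TCP at [0.14, -0.506, 0.405] pointing down, gripper open.
Joint ranges: [-2.53, 2.53], [-0.77, 2.02], [0.04, 2.7], [-1, 4.14], [0.28, 2.66], [-3.11, 3.11]. Speed limits (rad/s): [2.57, 2.57, 3.14, 3.14, 3.14, 3.14].

INTERFACE

Orientations are given as [roll, pitch, yaw] about the fixed x, y, z axes, in that order (R = Rz(yaw) Ry(pitch) Rx(roll)).
In Python, from cell import robot, viewer gives the robot as it stands.
- The arm moves only by the shell command python3 -m creep 'ROWS' [OPENING] [FORCE]. ROWS is JSON, a list that holds one entry, the list of rows, each a list of 6 numbers: the shift along the world's x, y, z in mm, then the turn, a rotation vector about the world's x, y, z in degrees. A call has 1 to 5 rows; each row shifts and turns the pose as measured when the row begins; what a row does not reach is not made up. A row lasts 1/12 s, in which the tool goes at most 41.7 mm and 7.16 degrees, less where a joint would pass 70% of its speed; a pose out of reach is approached as far as the arm can. A call with a gripper value outside its range is refused whole. OPENING is the closure, from -1 (fully open) to 1 (shut), set as the call begins (- or left out, the last holds). The fingers move at their own pace and stop on an object; FORCE is the grip in N (left out, the last holds). Time passes only in rows, so rows that do not move let the fingers close. It gives the time, the measured TCP pose, the force and the opening at its end, in the units of the state.
- robot.observe(): the state, without advancing time (a new reading comes with each control period).
- viewer.read_camera(name): name is "scene" or "side" or "wrist"; returns the picture (400x640x3 uint8, blue, green, red); there is no depth.
- viewer.camera_model(name): a dict with "fx", "fy", "cx", "cy" (pixels), "pose" (4x4, takes a point from camera to world coordinates); the wrist camera has in their place "mount" (4x4, takes a point from camera to tool coordinates, whose origin is the TCP and whose axes are the flange's). Camera axes: x right, y up, looking along -z (the intrinsics and any distortion apply to the point x, -y, -z); pixel columns grow to the right and rows downward; lengths in m; the calibration is good to about 2 mm. A picture is of the moment at which its call begins: read the wrist's pose just before it. camera_model takes no time and is no camera call.
- robot.hand_in(): hands the job in, once; it reports no verdict.
The state is a dict: "time": time; "qpos": joint angles; "qvel": joint speeds; "joint_efforts": joint torques, N m; "tool_pos": TCP position; "tool_rot": TCP orientation; "contact_force": force on the tool from outside, world axes, zero at the start; "torque": the same for the moment, N m; "opening": finger opening in m.
Only numpy, scipy, OpenCV 4.12 (cv2) and the standard library are available. Lean on these libraries where they do the work, as an engineer would, in place of code of your own. Each camera call takes 0.05 s, during which the arm holds its last target. There are 200 camera calls.

TASK

The amber canister on the spectrometer's sliding table has been measured: lift it off by its handle, stand it upright on the round blue mat beside the instrument and let go of it. Then pull up the red plunger knob, slide the table one hole along so that the white reference target comes square in front of the nozzle, and let the pin drop fully home in that hole. Finish still holding the knob with the pin home (do not let go at the end); leave both targets standing in their nests and everything else on the bench where it is.

Things in the scene. Friction and masses are not known exactly. Their poses are not given: they have to be found in the camera images.
- handle (a point): Centre of the canister's grip bar, a black round bar 14 mm thick and 72 mm long, level, bridging the canister from side to side on two thin steel straps; 60 mm of it is free between the straps, 33 mm of free air under it down to the white lid (60 mm wide). The point's y axis lies along the bar, z up. The point is 122 mm above the canister's underside and 62 mm above canister_center.
- canister_center (a point): Centre of the canister: an amber sample jar 66 mm in diameter with a white lid (lid top 82 mm above its underside), about 0.4 kg, its handle fixed rigidly upright on top. The point is on its axis, 60 mm above its underside; z up. At the start it stands on the black round pad in the middle of the sliding table, 43 mm above the bench.
- mat_top (a point): Centre of the upper face of the round blue mat where the canister is to be parked, 140 mm in diameter, 4 mm thick, lying fixed on the bench either left or right of the instrument.
- knob: The red plunger knob, a round upright knob 28 mm in diameter and 26 mm high, origin at its centre (74 mm above the bench when the pin is home), z up. It stands on an ear on the robot's side of the sliding table and rides along with it; beneath it is a steel sleeve 18 mm in diameter and, 34 mm below the knob's centre, the flat ear. It lifts straight up against its spring and weight, about 4 N at rest and 7.5 N fully raised.
- plunger (a joint): How far the plunger is pulled up: 0 = pin fully home in a hole, 0.014 m = fully raised (stop). The pin reaches 9 mm into its hole, so it is free of the hole above 0.009; between two holes it rides on the bar at 0.009. The pin has a round nose, 1.5 mm of play on either side in the hole, and springs home by itself over a hole.
- carriage (a joint): Position of the sliding table along its rail (m), growing along +y of nozzle; three index holes at -0.065, 0 and +0.065. It starts locked in the middle hole; stops at +-0.072. It moves with about 1 to 2 N once the pin is out.
- nozzle (a point): Tip of the spectrometer's level measuring nozzle, 72 mm above the bench, fixed to the instrument with the rail. Its x axis points from the sliding table into the instrument (away from the robot), its y axis lies along the rail of the sliding table, z up. The middle of the table passes 55 mm in front of the tip (x = -0.055), the knob 140 mm in front (x = -0.140). The instrument behind it is a white box 126 mm high, its front face 50 mm behind the tip.
- white_target_center (a point): Centre of the white reference target: a white upright block 34 mm wide along the rail, 16 mm thick and 44 mm high on an aluminium foot 34 x 40 x 10 mm, standing loose in a shallow nest on the sliding table, 65 mm to one or the other side of the canister's pad. The point is 32 mm above the foot's underside; x axis is the face normal, z up. Its top is 94 mm above the bench.
- dark_target_center (a point): Centre of the dark reference target, same shape as the white one but black, in the nest on the other side.
- vial1: Loose amber vial with white cap, 23 mm diameter, 54 mm high, standing in the white rack beside the instrument (on the side without the mat); origin at the underside. A bystander.
- vial2: Second loose vial in the same rack; origin at the underside. A bystander.
- beaker: Glass beaker 68 mm diameter, 90 mm high, standing on the bench; origin at the underside. A bystander.
- wash_bottle: White bottle with red cap, 60 mm diameter, 150 mm high, standing on the bench; origin at the underside. A bystander.
- dish: Flat clear dish 92 mm diameter, 15 mm high, lying between robot and instrument; origin at the underside. A bystander.
- spatula: Spatula 170 mm long with blue handle lying on the bench between robot and instrument; origin near its middle. A bystander.

How it is judged:
By the outcome, as a careful person would: the job done as asked, in the order asked, and still so for the second after the job is handed in, while the arm keeps its last pose, push and grip.
It also fails if it takes over 58 s, if anything falls off the work surface, if the arm or the gripper's body presses on something with over 40 N, if the wrist force passes 120 N, or if a joint passes its speed limit or range.

## Working session

There is one attempt and no reset: what is moved stays moved. The work goes in short steps, Python scripts to look and compute and a shell command to move; the robot and the scene stay as the last step left them, time stands still between calls to the robot, and variables do not carry over. Pictures are saved under pics/ and viewed, about 8 in all and at most 12, crops included, and the job is handed in when it is done.

```bash
ls; mkdir -p pics
python3 - <<'E'
from cell import robot, viewer
import cv2,numpy as np
for n in("scene","side"):
    cv2.imwrite(f"pics/{n}0.png",viewer.read_camera(n)); m=viewer.camera_model(n); print(n,{k:(np.round(v,3).tolist()) for k,v in m.items() if not isinstance(v,str)})
m=viewer.camera_model("wrist");print({k:(np.round(v,3).tolist()) for k,v in m.items() if not isinstance(v,str)})
print(robot.observe())
E
```

```text
pics
scene {'fx': 512.111, 'fy': 512.111, 'cx': 324.94, 'cy': 201.339, 'pose': [[0.614, -0.563, 0.553, 1.283], [0.789, 0.453, -0.414, -0.581], [-0.018, 0.691, 0.723, 1.134], [0.0, 0.0, 0.0, 1.0]]}
side {'fx': 423.011, 'fy': 423.011, 'cx': 315.556, 'cy': 202.612, 'pose': [[-0.818, 0.294, -0.495, -0.181], [-0.575, -0.433, 0.694, 0.917], [-0.01, 0.852, 0.523, 0.827], [0.0, 0.0, 0.0, 1.0]]}
{'fx': 337.226, 'fy': 337.226, 'cx': 321.489, 'cy': 194.787, 'mount': [[-0.0, 0.967, 0.255, 0.069], [1.0, 0.0, -0.001, 0.0], [-0.001, 0.255, -0.967, 0.021], [0.0, 0.0, 0.0, 1.0]]}
{'time': 0.1, 'qpos': array([-1.44599963e+00,  3.42638776e-01,  1.52492876e+00,  8.98852517e-06,
        1.27536471e+00, -1.45994695e-01]), 'qvel': array([ 0.00170988, -0.00167122, -0.00101437,  0.00039817,  0.00106426,
       -0.00119625]), 'joint_efforts': array([ 9.41384315e-04, -4.32006526e+01, -2.44694352e+01,  7.19039887e-02,
        5.26313356e-02, -4.78248592e-05]), 'tool_pos': array([ 0.14044463, -0.50574166,  0.40411916]), 'tool_rot': array([-3.14026856e+00, -2.03383462e-04,  2.70788632e-01]), 'contact_force': array([-0.22325562, -0.59351258,  0.30736052]), 'torque': array([-0.01385919, -0.03078937,  0.01946272]), 'opening': 0.09157154465679689}
```

View pics/scene0.png

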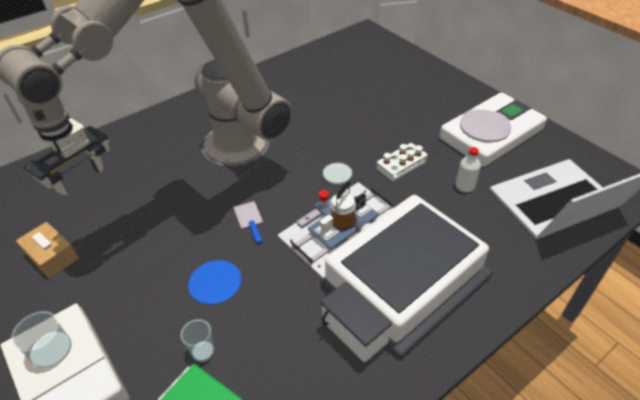

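View pics/side0.png

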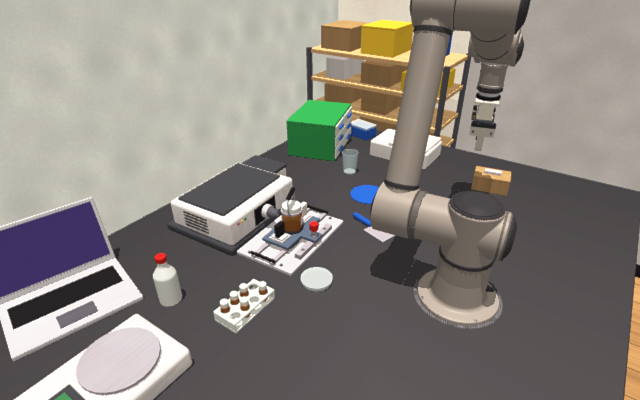

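Scene: mat at about (214,281), knob (324,195), canister (343,212). White target seems to be on the mat side at (327,227), dark one at (361,200). Side: knob (313,226), canister (291,217).

```bash
cat > h.py <<'E'
import numpy as np,cv2
from scipy.spatial.transform import Rotation as R
from cell import robot, viewer
def model(n):
    m=viewer.camera_model(n)
    if n=="wrist":
        s=robot.observe(); T=np.eye(4); T[:3,:3]=R.from_euler('xyz',s['tool_rot']).as_matrix(); T[:3,3]=s['tool_pos']
        m['pose']=T@np.array(m['mount'])
    m['pose']=np.array(m['pose']); return m
def ray(m,u,v):
    d=m['pose'][:3,:3]@np.array([(u-m['cx'])/m['fx'],-(v-m['cy'])/m['fy'],-1]); return m['pose'][:3,3],d/np.linalg.norm(d)
def plane(m,uv,z):
    o,d=ray(m,*uv); return o+d*(z-o[2])/d[2]
def proj(m,p):
    q=m['pose'][:3,:3].T@(np.array(p)-m['pose'][:3,3]); return np.array([m['cx']-m['fx']*q[0]/q[2],m['cy']+m['fy']*q[1]/q[2]])
def tri(m1,a,m2,b):
    o1,d1=ray(m1,*a);o2,d2=ray(m2,*b)
    A=np.c_[d1,-d2];t=np.linalg.lstsq(A,o2-o1,rcond=None)[0]
    p,q=o1+d1*t[0],o2+d2*t[1]; return (p+q)/2,np.linalg.norm(p-q)
def blob(img,lo,hi,roi=None,k=0):
    h=cv2.cvtColor(img,cv2.COLOR_BGR2HSV); mk=cv2.inRange(h,np.array(lo),np.array(hi))
    if roi: z=np.zeros_like(mk);x0,y0,x1,y1=roi;z[y0:y1,x0:x1]=255;mk&=z
    n,l,s,c=cv2.connectedComponentsWithStats(mk); o=np.argsort(-s[1:,4])+1
    return [(int(s[i,4]),c[i].round(1),s[i,:4].tolist()) for i in o[:2]]
E
python3 - <<'E'
from h import *
S,D=model("scene"),model("side"); a=cv2.imread("pics/scene0.png");b=cv2.imread("pics/side0.png")
mb=blob(a,(105,150,80),(125,255,255),(170,250,260,310)); print("mat",mb,plane(S,mb[0][1],.004))
ka=blob(a,(0,150,90),(8,255,255),(310,180,340,210));kb=blob(b,(0,150,90),(8,255,255),(300,210,330,240));print(ka,kb)
print("knob",tri(S,ka[0][1],D,kb[0][1]),plane(S,ka[0][1],.074),plane(D,kb[0][1],.074))
A=cv2.resize(a[165:285,265:425],None,fx=5,fy=5,interpolation=2)[:600]
B=cv2.resize(b[185:275,235:355],None,fx=6,fy=6,interpolation=2)
cv2.imwrite("pics/ca.png",A);cv2.imwrite("pics/cb.png",B)
E
```

```text
mat [(1800, array([214.3, 281.9]), [188, 260, 53, 44])] [ 0.46822584 -0.3458906   0.004     ]
[(83, array([323.4, 194.8]), [319, 190, 10, 11])] [(69, array([313.6, 226. ]), [310, 222, 8, 10])]
knob (array([0.45245591, 0.03796979, 0.07669443]), np.float64(0.003421707010527467)) [0.44886507 0.03857193 0.074     ] [0.45571234 0.03631792 0.074     ]
```

View pics/ca.png

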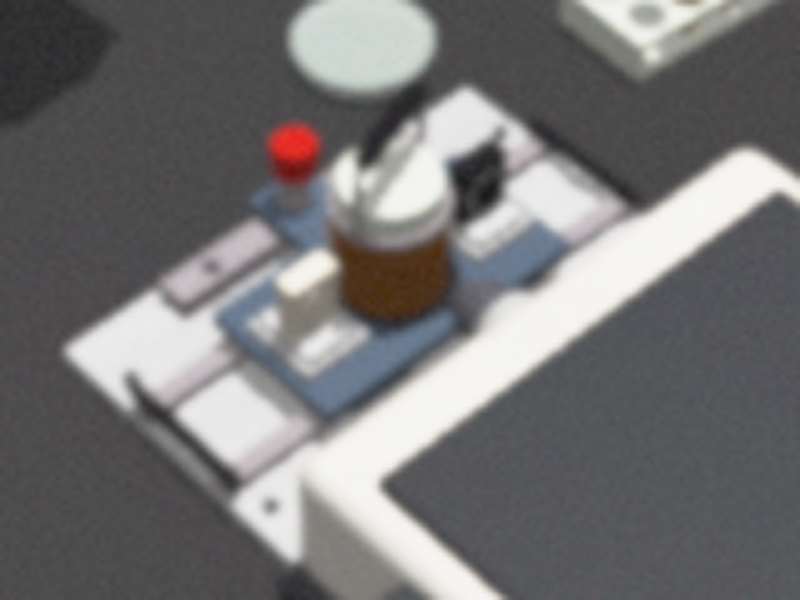

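View pics/cb.png

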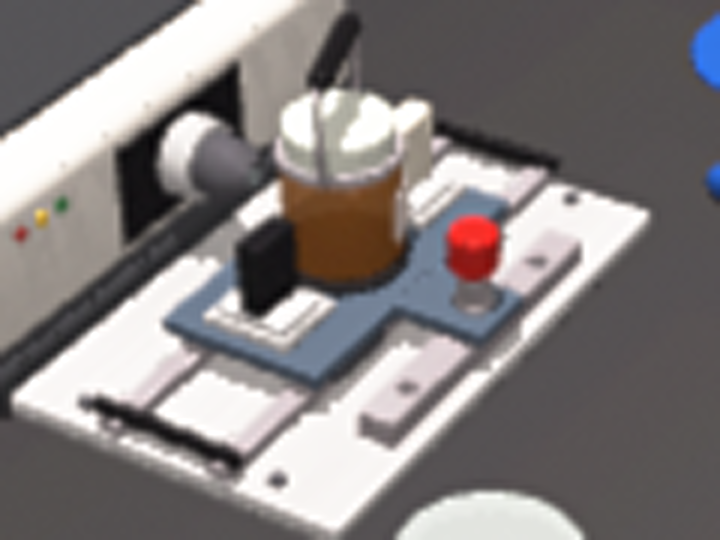

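Scene crop: bar from (370,155) to (415,97), white target on the mat side (308,300), dark on the other (480,180). Side crop: bar (322,78)–(348,22), two free index holes at (405,387) and (537,260).

Run:
```python
from h import *
S,D=model("scene"),model("side")
f=lambda x,y:(265+x/5,165+y/5); g=lambda x,y:(235+x/6,185+y/6)
e=[[plane(S,f(*p),.165) for p in((370,155),(415,97))],[plane(D,g(*p),.165) for p in((322,78),(348,22))]]
for q in e: d=q[1]-q[0]; print("bar",(q[0]+q[1])/2,np.linalg.norm(d),np.degrees(np.arctan2(d[1],d[0])))
print("tri",tri(S,f(392,126),D,g(335,50)))
h=[plane(D,g(*p),.03) for p in((537,260),(405,387))];d=h[1]-h[0];print("holes",h,np.linalg.norm(d),np.degrees(np.arctan2(d[1],d[0])), (h[0]+h[1])/2)
# base plate near edge in side view
c=[plane(D,g(*p),.008) for p in((648,215),(335,533))];d=c[1]-c[0];print("plate",np.linalg.norm(d),np.degrees(np.arctan2(d[1],d[0])))
print("matSide",[ (x,plane(D,x[1],.004)) for x in blob(cv2.imread("pics/side0.png"),(105,150,80),(125,255,255),(340,180,390,210))])
```

```text
bar [0.54050489 0.03795925 0.165     ] 0.05004018181645506 112.02929381172162
bar [0.54028709 0.03712147 0.165     ] 0.058206003977630066 -65.36778660577286
tri (array([0.54026049, 0.03752335, 0.16487131]), np.float64(0.00019624504281425735))
holes [array([ 0.4556595 , -0.02432497,  0.03      ]), array([0.44815996, 0.10643939, 0.03      ])] 0.1309792434245308 93.28240552518521 [0.45190973 0.04105721 0.03      ]
plate 0.319334760472702 93.68731571255385
matSide [((395, array([363.9, 193.3]), [350, 185, 29, 19]), array([ 0.48257799, -0.33434445,  0.004     ]))]
```

White is on the −y side, so the table slides to +y (rail heading about 93.5°). The bar is heading about 113°, so I need tool yaw of about 113°. Next I go above the canister.

```bash
for i in 1 2 3 4; do python3 -m creep '[[[20,27,2,0,0,5],[20,27,2,0,0,5],[20,27,2,0,0,5],[20,27,2,0,0,5],[20,27,2,0,0,5]]]' -1 | tail -5; done
```

```text
time: 0.52
tool_pos: [0.2394, -0.3699, 0.4109]
tool_rot: [-3.136, -0.0, 0.714]
contact_force: [-0.1, -0.7, 0.6]
opening: 0.092
time: 0.93
tool_pos: [0.342, -0.227, 0.4202]
tool_rot: [-3.134, -0.001, 1.171]
contact_force: [1.9, -0.2, 0.7]
opening: 0.0918
time: 1.35
tool_pos: [0.4449, -0.0835, 0.4301]
tool_rot: [-3.132, -0.002, 1.63]
contact_force: [1.0, -0.4, 0.2]
opening: 0.0917
time: 1.77
tool_pos: [0.5481, 0.0604, 0.4391]
tool_rot: [-3.129, -0.003, 2.09]
contact_force: [0.7, 0.1, 0.1]
opening: 0.0919
```

```bash
cat >> h.py <<'E'
def corr(pos,yaw):
    s=robot.observe(); A=R.from_euler('xyz',s['tool_rot']);B=R.from_euler('xyz',[np.pi,0,np.radians(yaw)])
    print("t",round(s['time'],2),"shift",((np.array(pos)-s['tool_pos'])*1000).round(1),"turn",np.degrees((B*A.inv()).as_rotvec()).round(2),"F",s['contact_force'].round(1),"open",round(s['opening'],4))
E
python3 - <<'E'
from h import *
m=model("wrist"); im=viewer.read_camera("wrist"); cv2.imwrite("pics/w1.png",im)
corr([.540,.0375,.404],113)
print("bar proj",proj(m,[.540,.0375,.165]))
E
```

```text
t 1.82 shift [-10.5 -26.9 -34.9] turn [-0.01 -0.55 -7.23] F [-0.5  3.2  0.1] open 0.0916
bar proj [301.39596438 216.05963645]
```

View pics/w1.png

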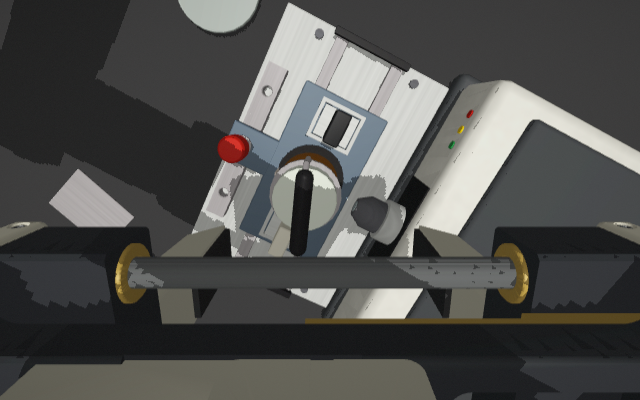

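Wrist view: bar from (304,172) to (298,252), knob (233,149), dark target (338,128), nozzle tip about (355,210). The bar proj was predicted at (301,216), which agrees.

Run:
```python
from h import *
m=model("wrist"); im=cv2.imread("pics/w1.png")
e=[plane(m,p,.168) for p in((304.5,171),(298,254))];d=e[1]-e[0];print("bar",(e[0]+e[1])/2,np.linalg.norm(d),np.degrees(np.arctan2(d[1],d[0])))
k=blob(im,(0,150,60),(8,255,255),(210,120,260,170));print(k,"knob",plane(m,k[0][1],.080))
h=[plane(m,p,.03) for p in((223.5,191),(267,91))];d=h[1]-h[0];print("holes",h,np.linalg.norm(d),np.degrees(np.arctan2(d[1],d[0])))
```

```text
bar [0.54187145 0.04484805 0.168     ] 0.06805237194868062 -64.90591970438781
[(705, array([232.5, 148. ]), [217, 135, 32, 28])] knob [0.45709638 0.04277851 0.08      ]
holes [array([ 0.46172478, -0.02034685,  0.03      ]), array([0.45319868, 0.10646301, 0.03      ])] 0.12709616636828727 93.84651263861323
```

```bash
python3 -m creep '[[[-3,-8,-10,0,-0.2,-2],[-3,-8,-10,0,-0.2,-2],[-3.5,-7.5,-10,0,-0.2,-2],[0,0,0,0,0,0]]]' -1 | tail -5
python3 - <<'E'
from h import *
corr([.541,.041,.324],114.5)
E
```

```text
time: 2.15
tool_pos: [0.5424, 0.0452, 0.4056]
tool_rot: [-3.141, -0.001, 1.999]
contact_force: [-0.6, 0.4, -0.8]
opening: 0.0912
t 2.15 shift [ -1.4  -4.2 -81.6] turn [-0.04 -0.06 -0.05] F [-0.6  0.4 -0.8] open 0.0912
```

```bash
python3 -m creep '[[[-1,-4,-20,0,0,0],[0,0,-20,0,0,0],[0,0,-20,0,0,0],[0,0,-20,0,0,0],[0,0,0,0,0,0]]]' -1 | tail -4; python3 -m creep '[[[0,0,0,0,0,0],[0,0,0,0,0,0],[0,0,0,0,0,0],[0,0,0,0,0,0],[0,0,0,0,0,0]]]' 1 30 | tail -4;  python3 -m creep '[[[0,0,0,0,0,0],[0,0,0,0,0,0],[0,0,0,0,0,0],[0,0,0,0,0,0]]]' 1 30 | tail -5
python3 - <<'E'
from h import *
corr([.541,.041,.324],114.5)
E
```

```text
tool_pos: [0.5416, 0.0412, 0.3248]
tool_rot: [3.14, -0.001, 2.002]
contact_force: [-0.9, 0.0, -1.2]
opening: 0.0917
tool_pos: [0.5429, 0.0414, 0.3292]
tool_rot: [3.136, 0.001, 2.004]
contact_force: [-0.6, 1.1, 0.0]
opening: 0.0627
time: 3.32
tool_pos: [0.5432, 0.0415, 0.3314]
tool_rot: [3.132, 0.003, 2.004]
contact_force: [-0.9, 0.4, 0.1]
opening: 0.0366
t 3.32 shift [-2.2 -0.5 -7.4] turn [-0.06  0.56 -0.32] F [-0.9  0.4  0.1] open 0.0366
```

Zero rows drift upward by about 0.7 mm each, so I compensate while closing.

```bash
python3 -m creep '[[[-1,0,-3,0,0.3,-0.1],[-1,0,-3,0,0.3,-0.1],[0,0,-2,0,0.1,0],[0,0,-1,0,0,0],[0,0,-0.7,0,0,0]]]' 1 30 | tail -5;  python3 -m creep '[[[0,0,-0.6,0,0,0],[0,0,-0.6,0,0,0],[0,0,-0.6,0,0,0]]]' 1 40 | tail -5
python3 - <<'E'
from h import *
corr([.541,.041,.324],114.5)
E
```

```text
time: 3.73
tool_pos: [0.541, 0.0412, 0.3224]
tool_rot: [-3.139, -0.001, 2.0]
contact_force: [-2.9, -0.5, 10.8]
opening: 0.0131
time: 3.98
tool_pos: [0.541, 0.0411, 0.3225]
tool_rot: [-3.141, 0.0, 2.0]
contact_force: [-1.7, -0.5, 5.6]
opening: 0.0129
t 3.98 shift [ 0.  -0.1  1.5] turn [ 0.02 -0.02 -0.08] F [-1.7 -0.5  5.6] open 0.0129
```

```bash
python3 -m creep '[[[0,0,8,0,0,0],[0,0,15,0,0,0],[0,0,18,0,0,0],[0,0,18,0,0,0],[0,0,18,0,0,0]]]' 1 40 | tail -5;  python3 -m creep '[[[0,0,10,0,0,0],[0,0,0,0,0,0],[0,0,0,0,0,0]]]'| tail -5
python3 - <<'E'
from h import *
corr([.468,-.346,.404],114.5)
cv2.imwrite("pics/s2.png",viewer.read_camera("scene")[130:330,150:420])
E
```

```text
time: 4.4
tool_pos: [0.5392, 0.0411, 0.3965]
tool_rot: [-3.127, -0.008, 2.0]
contact_force: [0.1, -0.8, -2.6]
opening: 0.0132
time: 4.65
tool_pos: [0.5394, 0.0413, 0.4103]
tool_rot: [-3.131, -0.006, 2.0]
contact_force: [0.2, -0.3, -2.0]
opening: 0.0124
t 4.65 shift [ -71.4 -387.3   -6.3] turn [-0.05 -0.68 -0.08] F [ 0.2 -0.3 -2. ] open 0.0124
```

View pics/s2.png

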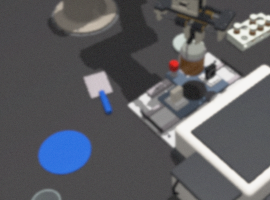

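Canister lifted cleanly (190,55 in crop); both targets are still on the table. Carrying it to the mat.

```bash
for i in 1 2; do python3 -m creep '[[[-4.5,-25,0,0,-0.1,0],[-4.5,-25,0,0,-0.1,0],[-4.5,-25,0,0,-0.1,0],[-4.5,-25,0,0,-0.1,0],[-4.5,-25,0,0,-0.1,0]]]' | tail -4;done;  python3 -m creep '[[[-4.5,-25,0,0,-0.1,0],[-4.5,-25,0,0,-0.1,0],[-4.5,-25,0,0,0,0],[-4.5,-15,0,0,0,0],[0,0,0,0,0,0]]]'| tail -5
python3 - <<'E'
from h import *
corr([.472,-.343,.290],114.5)
S=model("scene");im=viewer.read_camera("scene");cv2.imwrite("pics/s3.png",im[180:330,130:330])
m=model("wrist");im=viewer.read_camera("wrist");cv2.imwrite("pics/w3.png",im)
b=blob(im,(105,150,60),(125,255,255));print(b)
E
```

```text
tool_pos: [0.5155, -0.083, 0.4042]
tool_rot: [-3.133, -0.01, 2.008]
contact_force: [1.0, 0.1, -2.2]
opening: 0.0128
tool_pos: [0.4902, -0.2134, 0.3976]
tool_rot: [-3.134, -0.016, 2.009]
contact_force: [0.3, -0.2, -3.3]
opening: 0.0126
time: 5.95
tool_pos: [0.4687, -0.312, 0.3902]
tool_rot: [-3.131, -0.023, 2.004]
contact_force: [1.2, 0.2, -2.2]
opening: 0.0129
t 5.95 shift [   3.3  -31.  -100.2] turn [-0.96 -1.13 -0.35] F [ 1.2  0.2 -2.2] open 0.0129
[(612, array([292.3, 151.4]), [259, 140, 58, 28]), (583, array([319.7,  24.9]), [285, 0, 68, 53])]
```

View pics/w3.png

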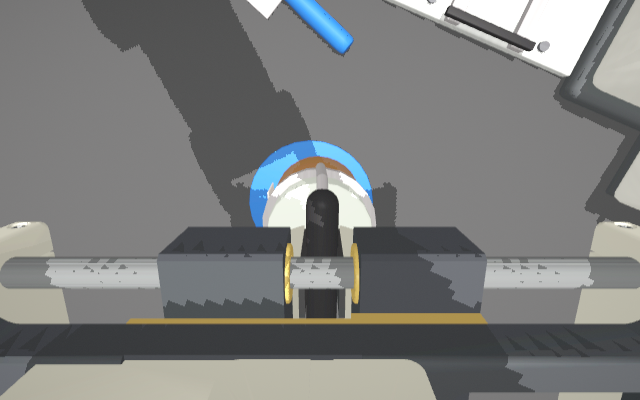

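The mat arc is visible: top (311,140), left (250,197), right (373,190). I fit a circle on z = 4 mm.

Run:
```python
from h import *
from scipy.optimize import least_squares
m=model("wrist");im=cv2.imread("pics/w3.png");h=cv2.cvtColor(im,cv2.COLOR_BGR2HSV)
mk=cv2.inRange(h,(100,130,40),(128,255,255));mk[:130]=0;mk[215:]=0
pts=[(c,np.where(mk[:,c])[0].min()) for c in range(245,380) if mk[:,c].any()]
P=np.array([plane(m,p,.004)[:2] for p in pts if p[1]<190])
r=least_squares(lambda q:np.hypot(*(P-q[:2]).T)-q[2],[.47,-.34,.07],loss='soft_l1',f_scale=.001);r2=least_squares(lambda q:np.hypot(*(P-q).T)-.07,[.47,-.34],loss='soft_l1',f_scale=.001)
print(len(P),r.x,r2.x)
corr([*r2.x,.290],114.5)
```

```text
122 [ 0.467209   -0.34171578  0.06929702] [ 0.46755583 -0.34246402]
t 6.05 shift [  -1.8  -32.8 -100.3] turn [-1.07 -1.12 -0.42] F [ 1.   0.6 -2.4] open 0.0124
```

```bash
python3 -m creep '[[[-0.5,-12,-5,-0.4,-0.5,-0.1],[-0.5,-12,-10,-0.4,-0.4,-0.1],[-0.5,-9,-15,-0.3,-0.3,-0.1],[0,0,-18,0,0,0],[0,0,-18,0,0,0]]]' | tail -4;  python3 -m creep '[[[0,0,-10,0,0,0],[0,0,-10,0,0,0],[0,0,0,0,0,0]]]'| tail -5
python3 - <<'E'
from h import *
corr([.468,-.344,.284],114.5)
E
```

```text
tool_pos: [0.4702, -0.3413, 0.3241]
tool_rot: [3.136, 0.01, 2.007]
contact_force: [0.1, 0.2, -3.2]
opening: 0.0128
time: 6.72
tool_pos: [0.4703, -0.3389, 0.2974]
tool_rot: [3.138, 0.003, 2.01]
contact_force: [-0.7, 0.1, -2.8]
opening: 0.0129
t 6.72 shift [ -2.3  -5.1 -13.4] turn [ 0.06  0.24 -0.66] F [-0.7  0.1 -2.8] open 0.0129
```

```bash
python3 -m creep '[[[-1,-3,-4,0,0.1,-0.3],[-1,-2,-3,0,0.1,-0.3],[0,0,-2,0,0,0],[0,0,-1.5,0,0,0]]]'| tail -5;python3 -m creep '[[[0,0,-1,0,0,0],[0,0,-1,0,0,0]]]'| tail -5
python3 - <<'E'
from h import *
corr([.468,-.344,.284],114.5)
E
```

```text
time: 7.05
tool_pos: [0.4692, -0.3434, 0.2868]
tool_rot: [3.141, 0.003, 2.001]
contact_force: [-0.4, 0.1, -2.1]
opening: 0.0128
time: 7.22
tool_pos: [0.4694, -0.3436, 0.2853]
tool_rot: [3.14, 0.004, 2.001]
contact_force: [0.3, 0.1, -2.9]
opening: 0.0129
t 7.22 shift [-1.4 -0.4 -1.3] turn [ 0.18  0.16 -0.15] F [ 0.3  0.1 -2.9] open 0.0129
```

```bash
python3 -m creep '[[[0,0,-1,0.1,0.1,0],[0,0,-1,0,0,0]]]'| tail -4;python3 -m creep '[[[0,0,-1,0,0,0],[0,0,-1,0,0,0]]]'| tail -4;python3 -m creep '[[[0,0,-1,0,0,0],[0,0,-1,0,0,0]]]'| tail -4
```

```text
tool_pos: [0.4695, -0.3437, 0.2838]
tool_rot: [3.141, 0.003, 2.001]
contact_force: [0.2, 0.6, -2.6]
opening: 0.0126
tool_pos: [0.4697, -0.3442, 0.2834]
tool_rot: [3.14, 0.006, 2.001]
contact_force: [-2.4, 0.5, 6.2]
opening: 0.013
tool_pos: [0.4698, -0.3446, 0.2835]
tool_rot: [3.139, 0.009, 2.001]
contact_force: [-1.7, 0.7, 5.0]
opening: 0.0129
```

Down (contact 5 N). Release.

```bash
python3 -m creep '[[[0,0,0,0,0,0],[0,0,-0.6,0,0,0],[0,0,-0.6,0,0,0],[0,0,-0.6,0,0,0],[0,0,-0.6,0,0,0]]]' -1| tail -5;python3 -m creep '[[[0,0,-0.6,0,0,0],[0,0,-0.6,0,0,0],[0,0,-0.6,0,0,0],[0,0,-0.6,0,0,0],[0,0,-0.6,0,0,0]]]' -1| tail -5;python3 -m creep '[[[0,0,8,0,0,0],[0,0,15,0,0,0],[0,0,18,0,0,0],[0,0,18,0,0,0],[0,0,18,0,0,0]]]' -1 | tail -5; python3 -m creep '[[[0,0,18,0,0,0],[0,0,18,0,0,0],[0,0,0,0,0,0]]]' -1 | tail -5
python3 - <<'E'
from h import *
a=viewer.read_camera("scene")[180:330,130:380];b=viewer.read_camera("side")[100:250,230:480]
cv2.imwrite("pics/s4.png",cv2.resize(np.vstack([a,b]),None,fx=2,fy=2))
k=blob(b,(0,150,90),(8,255,255));print(k)
E
```

```text
time: 8.13
tool_pos: [0.4701, -0.3447, 0.2819]
tool_rot: [3.138, 0.012, 2.001]
contact_force: [-0.3, 0.2, 1.0]
opening: 0.042
time: 8.55
tool_pos: [0.4703, -0.3447, 0.2782]
tool_rot: [3.138, 0.011, 2.001]
contact_force: [0.7, -0.6, 0.4]
opening: 0.0745
time: 8.97
tool_pos: [0.4692, -0.3438, 0.355]
tool_rot: [3.142, 0.002, 2.001]
contact_force: [-0.2, 0.6, -0.1]
opening: 0.092
time: 9.22
tool_pos: [0.4693, -0.3438, 0.3987]
tool_rot: [3.139, 0.009, 2.001]
contact_force: [0.7, -0.8, 0.4]
opening: 0.092
[(68, array([ 83.6, 125.9]), [80, 122, 8, 10]), (1, array([  8., 124.]), [8, 124, 1, 1])]
```

View pics/s4.png

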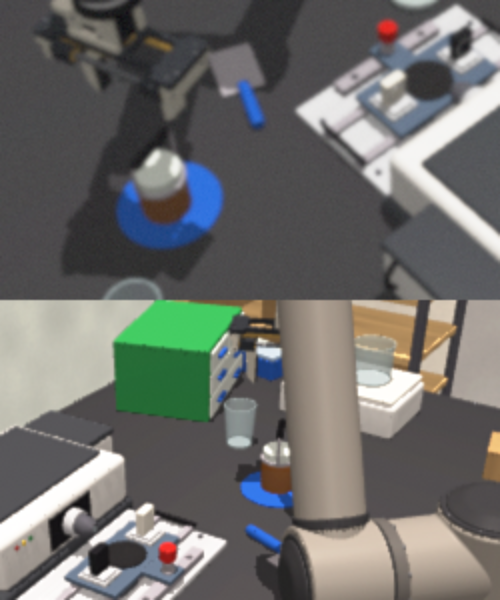

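Canister is upright on the mat (165,195), targets both in nests. Now over to the knob with jaws along the rail (yaw 183.5°).

```bash
for i in 1 2 3; do python3 -m creep '[[[-0.8,25.7,-1,0,0,4.6],[-0.8,25.7,-1,0,0,4.6],[-0.8,25.7,-1,0,0,4.6],[-0.8,25.7,-1,0,0,4.6],[-0.8,25.7,-1,0,0,4.6]]]' -1 | tail -4;done
python3 - <<'E'
from h import *
m=model("wrist");im=viewer.read_camera("wrist");cv2.imwrite("pics/w5.png",im)
k=blob(im,(0,150,60),(8,255,255));print(k,plane(m,k[0][1],.080),plane(m,k[0][1],.087))
corr([.456,.041,.300],183.5)
E
```

```text
tool_pos: [0.4626, -0.2146, 0.3831]
tool_rot: [-3.14, -0.004, 2.411]
contact_force: [1.2, 0.4, -0.1]
opening: 0.0917
tool_pos: [0.4556, -0.0793, 0.3711]
tool_rot: [-3.14, -0.017, 2.831]
contact_force: [0.4, 0.6, 1.1]
opening: 0.0917
tool_pos: [0.4481, 0.0558, 0.3597]
tool_rot: [-3.141, -0.029, -3.03]
contact_force: [0.3, -0.5, -0.7]
opening: 0.0913
[(1033, array([298.7, 205.7]), [281, 187, 36, 38])] [0.45207623 0.0374925  0.08      ] [0.45017105 0.03778264 0.087     ]
t 10.62 shift [  8.5 -18.1 -59.3] turn [ 0.03 -1.73 -3.26] F [-1.9  3.2 -0.1] open 0.0916
```

View pics/w5.png

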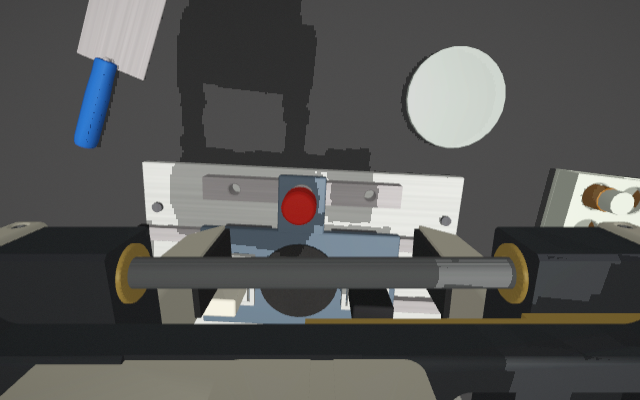

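Knob at (299,206), holes at (235,188) and (370,195). Level, lower and measure again from closer.

```bash
python3 -m creep '[[[1.5,-6,-15,0,-0.6,-1.1],[1.5,-6,-15,0,-0.6,-1.1],[1.5,-5,-15,0,-0.5,-1.1],[0,0,0,0,0,0]]]' -1 | tail -4
python3 - <<'E'
from h import *
m=model("wrist");im=viewer.read_camera("wrist");cv2.imwrite("pics/w6.png",im)
k=blob(im,(0,150,60),(8,255,255));print(k,plane(m,k[0][1],.080),plane(m,k[0][1],.087))
corr([.453,.039,.233],183.5)
m5=m
E
```

```text
tool_pos: [0.45, 0.0452, 0.3095]
tool_rot: [3.141, -0.005, -3.076]
contact_force: [-0.1, 1.1, -0.1]
opening: 0.0913
[(1594, array([309.6, 216.5]), [288, 193, 43, 48])] [0.45180521 0.0374759  0.08      ] [0.44950462 0.03758822 0.087     ]
t 11.0 shift [  2.8  -6.3 -77.6] turn [-0.02 -0.26 -0.3 ] F [-0.2  0.4  0.2] open 0.0919
```

```bash
python3 -m creep '[[[1,-4,-15,0,-0.2,-0.2],[1,-3,-15,0,-0.1,-0.1],[0,0,-16,0,0,0],[0,0,-16,0,0,0],[0,0,-8,0,0,0]]]' -1 | tail -4;python3 -m creep '[[[0,0,-5,0,0,0],[0,0,-1,0,0,0],[0,0,-0.6,0,0,0]]]' -1 | tail -4
python3 - <<'E'
from h import *
corr([.453,.038,.233],183.5)
E
```

```text
tool_pos: [0.4531, 0.0379, 0.2416]
tool_rot: [-3.142, 0.005, -3.08]
contact_force: [-0.1, -0.9, -0.6]
opening: 0.0915
tool_pos: [0.4531, 0.0379, 0.2345]
tool_rot: [3.141, 0.002, -3.08]
contact_force: [0.3, -0.0, 0.6]
opening: 0.0921
t 11.67 shift [-0.1  0.1 -1.5] turn [-0.03  0.13 -0.03] F [ 0.3 -0.   0.6] open 0.0921
```

```bash
python3 -m creep '[[[0,0,-0.8,0,0,0],[0,0,-0.8,0,0,0],[0,0,-0.8,0,0,0],[0,0,-0.7,0,0,0],[0,0,-0.7,0,0,0]]]' 1 30 | tail -4;python3 -m creep '[[[0,0,-0.7,0,0,0],[0,0,-0.7,0,0,0],[0,0,-0.7,0,0,0],[0,0,-0.7,0,0,0],[0,0,-0.7,0,0,0]]]' 1 30 | tail -4;python3 -m creep '[[[0,0,-0.7,0,0,0],[0,0,-0.5,0,0,0]]]' 1 40 | tail -4
python3 - <<'E'
from h import *
corr([.453,.038,.233],183.5)
E
```

```text
tool_pos: [0.454, 0.038, 0.233]
tool_rot: [-3.141, 0.007, -3.079]
contact_force: [0.6, 0.1, 0.5]
opening: 0.063
tool_pos: [0.4541, 0.0381, 0.2295]
tool_rot: [-3.141, 0.008, -3.079]
contact_force: [-0.5, 0.3, 0.0]
opening: 0.03
tool_pos: [0.4542, 0.0381, 0.2292]
tool_rot: [-3.141, 0.008, -3.079]
contact_force: [-2.4, -0.2, 11.0]
opening: 0.0267
t 12.67 shift [-1.2 -0.1  3.8] turn [ 0.01  0.48 -0.07] F [-2.4 -0.2 11. ] open 0.0267
```

Gripped (26.7 mm); home reference z = 0.2292. Lift about 12 mm.

```bash
python3 -m creep '[[[0,0,4,0,0.2,0],[0,0,4,0,0.1,0],[0,0,3,0,0,0]]]' | tail -4;python3 -m creep '[[[0,0,1.5,0,0,0],[0,0,1,0,0,0]]]' | tail -4
```

```text
tool_pos: [0.4547, 0.038, 0.2401]
tool_rot: [-3.141, 0.004, -3.079]
contact_force: [2.1, -0.6, -7.2]
opening: 0.0266
tool_pos: [0.4547, 0.038, 0.2426]
tool_rot: [-3.141, 0.003, -3.079]
contact_force: [2.9, 0.5, -7.8]
opening: 0.0271
```

```bash
python3 -m creep '[[[-0.3,4,0,0,0,0],[-0.4,6,0,0,0,0],[-0.5,8,0,0,0,0]]]' | tail -4;python3 -m creep '[[[-0.5,8,0,0,0,0],[-0.5,8,0,0,0,0],[-0.5,8,0,0,0,0]]]' | tail -4
```

```text
tool_pos: [0.4536, 0.0558, 0.2423]
tool_rot: [-3.14, 0.003, -3.081]
contact_force: [2.5, -1.0, -6.5]
opening: 0.0267
tool_pos: [0.4519, 0.0825, 0.2421]
tool_rot: [-3.14, 0.003, -3.081]
contact_force: [3.0, -2.1, -6.5]
opening: 0.027
```

```bash
python3 -m creep '[[[-0.5,7,0,0,0,0],[-0.4,6,0,0,0,0],[-0.3,4,0,0,0,0]]]' | tail -4;python3 -m creep '[[[-0.1,1.5,0,0,0,0],[0,0.5,0,0,0,0]]]' | tail -4
python3 - <<'E'
from h import *
corr([.4506,.1029,.2422],183.5)
E
```

```text
tool_pos: [0.4505, 0.1029, 0.2421]
tool_rot: [-3.14, 0.004, -3.079]
contact_force: [3.3, -1.8, -6.5]
opening: 0.0267
tool_pos: [0.4503, 0.1063, 0.2421]
tool_rot: [-3.14, 0.004, -3.077]
contact_force: [2.9, -1.7, -7.6]
opening: 0.0269
t 14.0 shift [ 0.3 -3.4  0.1] turn [ 0.05  0.25 -0.18] F [ 2.9 -1.7 -7.6] open 0.0269
```

```bash
python3 -m creep '[[[0.2,-3,0,0,0.1,-0.1],[0,0,0,0,0.1,0]]]' | tail -4
```

```text
tool_pos: [0.4508, 0.1035, 0.2422]
tool_rot: [-3.141, 0.002, -3.079]
contact_force: [4.7, -0.8, -7.5]
opening: 0.0267
```

```bash
python3 -m creep '[[[-0.3,-0.5,-2,0,0,0],[0,0,-1.5,0,0,0]]]' | tail -4; python3 -m creep '[[[0,0,-1.5,0,0,0],[0,0,-1.5,0,0,0]]]' | tail -4
```

```text
tool_pos: [0.4508, 0.1025, 0.2389]
tool_rot: [3.142, 0.003, -3.08]
contact_force: [3.6, 1.4, -6.1]
opening: 0.0271
tool_pos: [0.4508, 0.1023, 0.2357]
tool_rot: [3.141, 0.003, -3.081]
contact_force: [2.9, 1.6, -5.1]
opening: 0.0269
```

Force is still the spring's pull with the knob at about 6.5 mm, so the pin has entered the hole. Continue down.

```bash
python3 -m creep '[[[0,0,-2,0,0,0],[0,0,-2,0,0,0]]]' | tail -4; python3 -m creep '[[[0,0,-1.5,0,0,0],[0,0,-1,0,0,0]]]' | tail -4; python3 -m creep '[[[0,0,-1,0,0,0],[0,0,-0.8,0,0,0]]]' | tail -4
```

```text
tool_pos: [0.4508, 0.1021, 0.2315]
tool_rot: [3.141, 0.003, -3.081]
contact_force: [2.7, 1.9, -3.9]
opening: 0.0266
tool_pos: [0.4509, 0.1021, 0.2291]
tool_rot: [3.141, 0.003, -3.081]
contact_force: [-2.4, 1.2, 14.1]
opening: 0.0265
tool_pos: [0.4507, 0.1022, 0.2292]
tool_rot: [3.141, 0.004, -3.081]
contact_force: [-0.3, 0.1, 7.3]
opening: 0.0266
```

Run:
```python
from h import *
a=viewer.read_camera("scene")[150:320,150:420];b=viewer.read_camera("side")[140:310,220:490]
cv2.imwrite("pics/f.png",cv2.resize(np.vstack([a,b]),None,fx=1.75,fy=1.75,interpolation=2))
corr([.4507,.1022,.2292],183.5)
```

```text
t 15.1 shift [-0.1  0.  -0. ] turn [-0.03  0.23  0.03] F [-1.   0.8  8.3] open 0.0266
```

View pics/f.png

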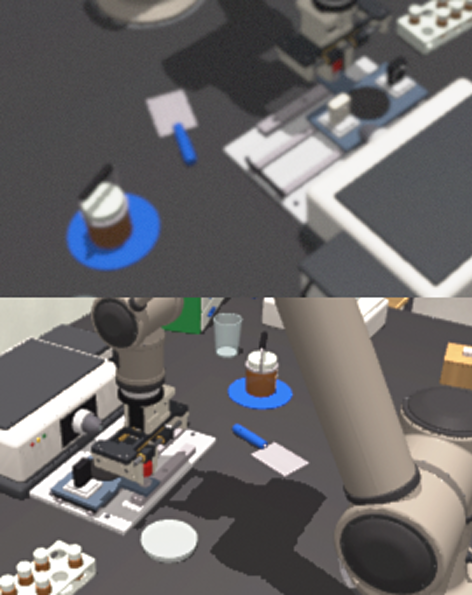

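The canister stands on the mat, both targets are in their nests, and the table is shifted one hole to +y with the knob held. Handing in.

```bash
python3 -c "
from h import *
print(robot.hand_in()); corr([.4507,.1022,.2292],183.5)"
```

```text
the job is handed in; nothing more can be done
None
the job is handed in; nothing more can be done
```

The job is done and handed in at about 15 s of robot time. I lifted the canister off by its handle, stood it on the blue mat and let go. Then I raised the knob about 13 mm, slid the table one hole toward +y and lowered the pin into that hole. I handed in still holding the knob.

**Pin and table:** The gripper ended at the same height as with the pin home at the start (z = 0.2292 m). It was still pressing the knob down with about 8 N. The measured slide was 64.2 mm against the nominal 65 mm, which is within the pin's play. It overshot by about 3.4 mm before I brought it back and let the pin drop.

**Last picture:** The canister is upright and close to the centre of the mat. Both targets are standing in their nests. In the cropped views, the dish, spatula, rack and beaker looked undisturbed. The wash bottle was outside those crops, so I did not check it.

**Not checked directly:** In the last picture the gripper hid the white target in the side view, so I judged that it faces the nozzle from the slide distance and the pin being home. I could not take a reading after handing in.

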